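# Load the drilled block onto the part-presence switch

## Task

Load the drilled steel block into the welding fixture: set it down, without dropping it, inside the low guide strips so that it lies flat on the two rest bars, its long side running along them, and its end holds the hinged switch lever fully down. Then let go of it.

Things in the scene. Friction and masses are not known exactly. Their poses are not given: they have to be found in the camera images.
- drilled_block: Heavy dark steel block, 50 (x) x 62 (y) x 36 mm high, about 0.8 kg, 12 mm hole in its top; the only solid block of its size, flat on the table left of the bench vice. Origin: centre of its underside; z up, y along its long side; a half turn makes no difference. Grip across its 50 mm. The vice, 235 mm tall, stands between it and the fixture: carry it over that or pass in front.
- nest_centre (a point): Centre of the nest of the fixed dark steel fixture (110 x 170 mm), 24 mm above the table, level with the tops of two rest bars that run along its y at x = +-17 mm; the block's origin belongs here. Low strips, 5 mm above the bars, enclose 70 (x) x 82 mm (y): 10 mm of play each side. z up; +y points to the grey switch body (82 mm away, 7 mm above the bars).
- switch_lever (a joint): Hinged steel lever of the limit switch, 12 mm wide, 42 mm long, between the rest bars, sloping up into the nest from a hinge 58 mm along +y of its centre. 0 = sprung fully up; grows (rad) as it is pressed down; about 0.34 with its roller flush with the bars' tops; stop at 0.42. Light spring, under 2 N at the roller: the block's weight holds it down.
- lever_roller (a point): Axis of the black 12 mm roller at the lever's free end; when up it is 8 mm above the bars' tops (the roller's top 14 mm) and about 18 mm along +y of the nest centre, so it comes under the block's +y end.
Things that resemble listed ones, but are neither listed nor needed, are in the scene too. Leave any pink look-alike of the part that bears nest_centre alone.

How it is judged (in metres and radians):
At the end, for the whole second after the job is handed in: The drilled block rests still, upright and flat on the rest bars (height within 3 mm, tilt below 0.06 rad), its origin within 18 mm of the nest centre horizontally and its long side within 0.35 rad of the bars' direction, and the switch lever is held down beyond 0.29 rad (horizontal distance between drilled_block and nest_centre below 0.018 m and z of drilled_block in the frame of nest_centre between -0.003 and 0.003 m and angle between drilled_block's own z axis and vertical below 0.06 rad and angle between the y axis of drilled_block and the y axis of nest_centre, either way round below 0.35 rad and value of joint switch_lever above 0.29 rad and linear speed of drilled_block below 0.02 m/s); the robot touches nothing.
It fails at once if the block is dropped (it falls freely, out of the fingers, faster than 0.7 m/s: a fall of about 25 mm) (linear speed of drilled_block above 0.7 m/s and contact force between drilled_block and the fingers below 0.1 N).
It also fails if it takes over 45 s, if anything falls off the work surface, if the arm or the gripper's body presses on something with over 40 N, if the wrist force passes 120 N, or if a joint passes its speed limit or range.

## Robot

A 6-joint arm with a two-finger parallel gripper is mounted at the origin on the work surface; the furniture and walls round the work are solid. World frame = base frame: x ahead of the robot, y to its left, z up, the work surface at z = 0. Lengths are in mm, angles in rad, forces in N, time in s.
With the tool pointing down it reaches from about 350 to 925 mm from the base axis. Payload 6.4 kg.
Tool frame: the origin (TCP) lies between the finger pads; the fingertips stand 17 mm ahead of it and the grasp point (between the pads) lies 2 mm behind it; z points along the fingers, y is the line along which they close (so a half turn about z gives the same grasp; the last joint's range is limited). The gripper opens to 94 mm and grips with 3 to 60 N. Pads are 16 mm wide; open, the fingers measure 119 mm over their backs; the gripper's body (75 mm by 177 mm) begins 78 mm behind the grasp point.
Start: joints at [1.026, 0.245, 1.558, -0, 1.339, -0.174], TCP at [235.533, 605.837, 222.455] pointing down, gripper open.
Joint ranges: [-3.13, 3.13], [-1.02, 2.26], [0.13, 2.54], [-0.95, 4.09], [0.21, 2.88], [-2.74, 2.74]. Speed limits (rad/s): [2.57, 2.57, 3.14, 3.14, 3.14, 3.14].

## Interface

Orientations are given as a unit quaternion [x, y, z, w].
In Python, from station import env gives the robot as it stands. The module is installed in compiled form; this text tells all that it offers.
- The arm moves only by the shell command python3 -m inch 'ROWS' [FORCE]. ROWS is JSON, a list of rows, each a list of 7 numbers: the finger opening in mm, from 0 to 94, then the shift along the world's x, y, z as a fraction of full scale, then the turn, a rotation vector about the world's x, y, z as a fraction of full scale. In form: [[gripper, x, y, z, wx, wy, wz], ...]. A call has exactly 10 rows; each row is the pose to reach, as a shift and turn from the pose commanded when the call began, turning the shorter way round; what a row does not reach only later rows make up. Full scale, the value 1, is 20 cm for a shift and 360 degrees for a turn. A row lasts 1/12 s, in which the tool goes at most 41.7 mm and 7.16 degrees, less where a joint would pass 70% of its speed; a pose out of reach is approached as far as the arm can. A call with a number of a shift or a turn outside -1 to 1 is refused whole. A call with a gripper value outside its range is refused whole. The fingers move at their own pace and stop on an object; FORCE is the grip in N (left out, the last holds). Time passes only in rows, so rows that repeat a pose let the fingers close, or fill a call up. It gives the time, the measured TCP pose, the force, the opening and the grip force at its end, in the units of the state.
- env.get_state(): the state, without advancing time (a new reading comes with each control period).
- env.camera(name): name is "scene" or "top"; returns a dict with "frame" (400x640x3 uint8, blue, green, red), "fovy" (degrees; the focal length in pixels is half the picture's height over the tangent of half this angle, whatever the lens; pixels are square), "cx", "cy" (the principal point, pixels), "k1" (the pictures are not rectified: a ray, as slopes to the right and down, at radius r is drawn at 1 + k1 r^2 times it, then the intrinsics apply), "R" (3x3) and "t" (3): a world point X has camera coordinates R X + t. Camera axes: x right, y down, z forward; pixel columns grow to the right and rows downward; lengths in mm; the calibration is good to about 2 mm. A picture is of the moment at which its call begins. There is no depth.
- env.close_job(): hands the job in; it is judged then, once.
The state is a dict: "time": time; "q": joint angles; "joint_vel": joint speeds; "effort": joint torques, N m; "ee_pos": TCP position; "orientation": TCP orientation; "ft_force": force on the tool from outside, world axes, zero at the start; "wrist_torque": the same for the moment, N m; "opening": finger opening in mm; "finger_force": force on a finger pad.
Only numpy, scipy, OpenCV 4.12 (cv2) and the standard library are available. Lean on these libraries where they do the work, as an engineer would, in place of code of your own. Each camera call takes 0.05 s, during which the arm holds its last target. There are 200 camera calls.

## Working session

There is one attempt and no reset: what is moved stays moved. The work goes in short steps, Python scripts to look and compute and a shell command to move; the robot and the scene stay as the last step left them, time stands still between calls to the robot, and variables do not carry over. Pictures are saved under pics/ and viewed, at most 10 in all, crops included, and the job is handed in when it is done.

```bash
mkdir -p pics
cat > h.py <<'E'
import numpy as np,cv2
from station import env
def K(c):
    f=200/np.tan(np.radians(c["fovy"])/2); return np.array([[f,0,c["cx"]],[0,f,c["cy"]],[0,0,1.]]),np.array([c["k1"],0,0,0,0.])
def cast(c,uv,z):
    k,d=K(c); u=cv2.undistortPointsIter(np.array(uv,float).reshape(-1,1,2),k,d,None,None,(3,100,1e-10)).reshape(-1,2)
    R=np.array(c["R"]);t=np.array(c["t"]); o=-R.T@t; v=np.c_[u,np.ones(len(u))]@R
    return o+v*((z-o[2])/v[:,2])[:,None]
def proj(c,P):
    k,d=K(c); r,_=cv2.Rodrigues(np.array(c["R"])); return cv2.projectPoints(np.array(P,float).reshape(-1,1,3),r,np.array(c["t"],float),k,d)[0].reshape(-1,2)
E
python3 - <<'E'
from h import *
for n in("scene","top"):
    c=env.camera(n); cv2.imwrite(f"pics/{n}0.png",c["frame"]); R=np.array(c["R"]);print(n,c["fovy"],c["k1"],-R.T@c["t"],R[2])
print(env.get_state())
E
```

```text
scene 47.430462699628926 0.027064043884913392 [-670.32662607 -684.14651572  581.48113509] [ 0.7834199   0.47492617 -0.40087204]
top 57.81277490267974 0.025713925962803398 [288.35659716 -29.05906028 958.62870808] [ 0.11576579 -0.02304537 -0.99300916]
{'time': 0.1, 'q': array([ 1.02591315e+00,  2.45720038e-01,  1.55887843e+00,  2.51300770e-05,
        1.33869252e+00, -1.74101403e-01]), 'joint_vel': array([-0.0011484 , -0.00349627, -0.00368891,  0.00090599,  0.00118758,
       -0.00025856]), 'effort': array([-4.00896784e-05, -4.16905832e+01, -3.15529883e+01,  6.86214329e-02,
        3.08759906e-02, -1.11834092e-05]), 'ee_pos': array([235.24722836, 605.39454367, 221.47835876]), 'orientation': array([ 1.84333522e-01,  9.82863384e-01, -7.90582448e-04, -3.10179852e-04]), 'ft_force': array([ 0.21471116, -0.12946465, -0.13115732]), 'wrist_torque': array([-0.00125261,  0.01403391,  0.02489049]), 'finger_force': 0.0, 'opening': 93.88725443295486}
```

View pics/scene0.png

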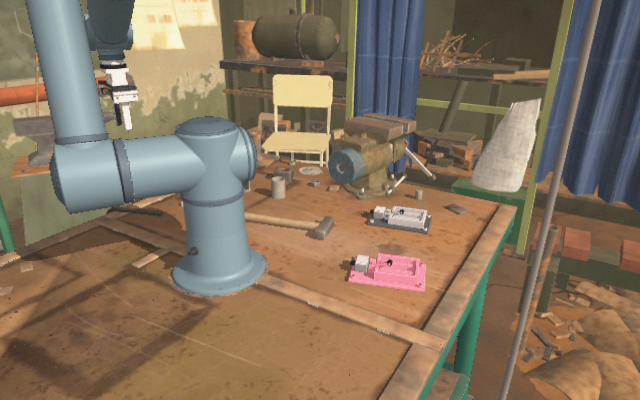

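View pics/top0.png

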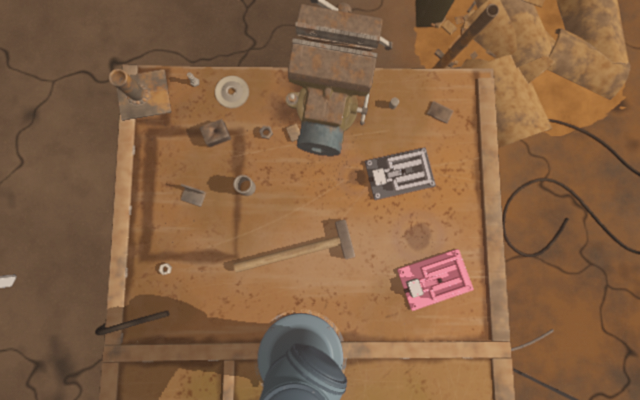

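The top view shows the dark block with a hole near (211,132), the vice at (330,80), the dark fixture at (399,173) with its light switch body at the left end (378,177), and the pink look-alike at (436,280). The other candidates for the block are rings or cylinders at (243,185) and (265,132), and flat plates at (192,197) and (438,111). Only (211,132) is a solid block of the right size. I'll enlarge it and the fixture to confirm.

Run:
```python
from h import *
c=env.camera("top");f=c["frame"]
a=cv2.resize(f[100:165,170:250],None,fx=8,fy=8,interpolation=cv2.INTER_CUBIC)[:, :400*2][:520,:640]
a=cv2.resize(f[105:160,180:245],(390,330),interpolation=cv2.INTER_CUBIC)
b=cv2.resize(f[145:200,358:438],(400,275),interpolation=cv2.INTER_CUBIC)
o=np.zeros((330,790,3),np.uint8);o[:,:390]=a;o[:275,390:]=b
cv2.imwrite("pics/crop1.png",o)
print(cast(c,[[211,132]],36),cast(c,[[399,173]],24))
```

```text
[[571.32061614 233.05364811  36.        ]] [[ 466.95838203 -257.79682321   24.        ]]
```

View pics/crop1.png

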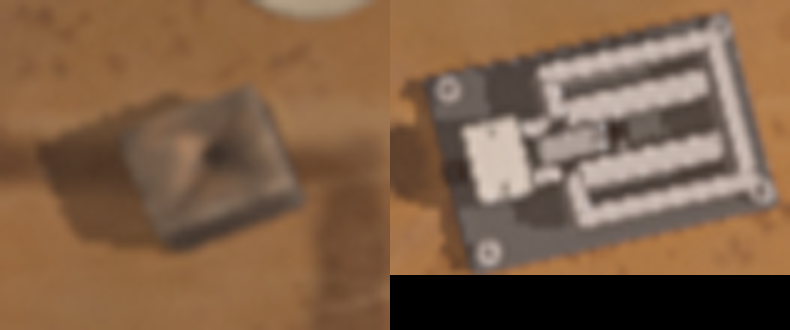

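The left crop shows the solid block with its hole at about (215,131) px, its long side running left-right and tilted. The right crop shows the dark fixture with the switch body at px (379.6,177), roller at px (403.4,171), and an end strip on the right. That matches the description, so these are the two I need. Next I'll turn the points into poses.

Run:
```python
from h import *
np.set_printoptions(precision=1,suppress=True)
c=env.camera("top")
A=lambda p:np.array(p,float)/6+[180-.5,105-.5]
B=lambda p:(np.array(p,float)-[390,0])/5+[358-.5,145-.5]
q=cast(c,A([(123,145),(248,88),(290,185),(165,235)]),36)[:,:2];print(q,q.mean(0))
e=np.roll(q,-1,0)-q;print(np.linalg.norm(e,axis=1),np.degrees(np.arctan2(e[:,1],e[:,0])))
print("hole",cast(c,A([(213,155)]),36))
sil=cast(c,A([(175,250),(303,203)]),0);print("bottom edge",sil)
print("switch",cast(c,B([(498,160)]),31),"roller",cast(c,B([(617,130)]),36))
s=cast(c,B([(448,90),(488,252),(722,25),(762,190)]),12)[:,:2];print("screws",s,s.mean(0))
b=cast(c,B([(565,108),(708,82),(580,175),(722,148)]),24)[:,:2];print("bars",b,b.mean(0))
st=cast(c,B([(540,73),(722,35),(582,220),(752,187)]),29)[:,:2];print("strips",st)
for a in [s[0]-s[2],s[1]-s[3],b[0]-b[1],b[2]-b[3],st[0]-st[1],st[2]-st[3]]:print(np.linalg.norm(a),np.degrees(np.arctan2(a[1],a[0])))
```

```text
[[580.  261.5]
 [605.9 208.7]
 [562.8 189.6]
 [540.3 242.3]] [572.2 225.5]
[58.8 47.2 57.4 44.1] [ -63.9 -156.   113.1   25.8]
hole [[575.8 222.9  36. ]]
bottom edge [[543.3 248.3   0. ]
 [565.2 192.1   0. ]]
switch [[ 456.3 -203.8   31. ]] roller [[ 471.3 -265.2   36. ]]
screws [[ 497.6 -181.4]
 [ 410.4 -201.1]
 [ 533.4 -329.4]
 [ 443.7 -347.7]] [ 471.3 -264.9]
bars [[ 485.4 -241.1]
 [ 499.5 -317.2]
 [ 449.6 -248.1]
 [ 464.1 -323.4]] [ 474.7 -282.5]
strips [[ 503.  -227.2]
 [ 523.6 -323.9]
 [ 425.  -247.4]
 [ 442.5 -336.8]]
152.34390941331398 103.61611446788054
150.3978982638084 102.8225852481362
77.38803235788555 100.51030670371817
76.66638655351558 100.90350350005852
98.80465501264437 102.04653352685374
91.13984756824706 101.07793782702196
```

```bash
python3 -m inch '[[94,0.04,-0.05,0,0,0,-0.003],[94,0.13,-0.15,0,0,0,-0.009],[94,0.23,-0.26,0,0,0,-0.017],[94,0.34,-0.38,0,0,0,-0.025],[94,0.45,-0.5,0,0,0,-0.033],[94,0.56,-0.62,0,0,0,-0.041],[94,0.66,-0.74,0,0,0,-0.048],[94,0.75,-0.84,0,0,0,-0.054],[94,0.82,-0.92,0,0,0,-0.059],[94,0.85,-0.95,0,0,0,-0.0615]]' 40
python3 -m inch '[[94,0.04,-0.05,0,0,0,-0.003],[94,0.13,-0.15,0,0,0,-0.009],[94,0.23,-0.26,0,0,0,-0.017],[94,0.34,-0.38,0,0,0,-0.025],[94,0.45,-0.5,0,0,0,-0.033],[94,0.56,-0.62,0,0,0,-0.041],[94,0.66,-0.74,0,0,0,-0.048],[94,0.75,-0.84,0,0,0,-0.054],[94,0.82,-0.92,0,0,0,-0.059],[94,0.85,-0.95,0,0,0,-0.0615]]'
python3 -m inch '[[94,0,0,-0.05,0,0,0],[94,0,0,-0.12,0,0,0],[94,0,0,-0.2,0,0,0],[94,0,0,-0.28,0,0,0],[94,0,0,-0.36,0,0,0],[94,0,0,-0.44,0,0,0],[94,0,0,-0.5,0,0,0],[94,0,0,-0.55,0,0,0],[94,0,0,-0.58,0,0,0],[94,0,0,-0.6,0,0,0]]'
python3 - <<'E'
from h import *
c=env.camera("scene");p=proj(c,[[574,225,30]])[0];x,y=map(int,p);print(p)
b=cv2.resize(c["frame"][y-60:y+40,x-60:x+60],None,fx=5,fy=5,interpolation=cv2.INTER_CUBIC);cv2.imwrite("pics/s1.png",b)
c=env.camera("top");print(proj(c,[[574,225,36]])) ;cv2.imwrite("pics/t1.png",cv2.resize(c["frame"][85:175,150:280],None,fx=6,fy=6,interpolation=cv2.INTER_CUBIC))
E
```

```text
time: 1.03
ee_pos: [407.3, 413.2, 222.4]
orientation: [0.372, 0.928, -0.0, 0.0]
ft_force: [-0.0, -0.5, 0.9]
opening: 94.1
finger_force: 0.0
time: 1.87
ee_pos: [576.9, 223.9, 222.3]
orientation: [0.543, 0.84, -0.0, 0.0]
ft_force: [-0.5, 0.6, 0.7]
opening: 94.3
finger_force: 0.0
time: 2.7
ee_pos: [574.8, 226.3, 101.3]
orientation: [0.541, 0.841, -0.0, -0.0]
ft_force: [0.1, 0.6, -0.1]
opening: 94.1
finger_force: 0.0
[283.63480536 170.73634207]
[[214.16804184 131.02007176]]
```

View pics/s1.png

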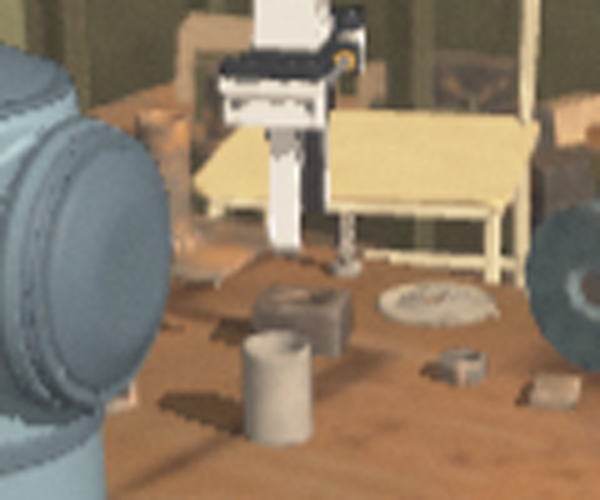

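View pics/t1.png

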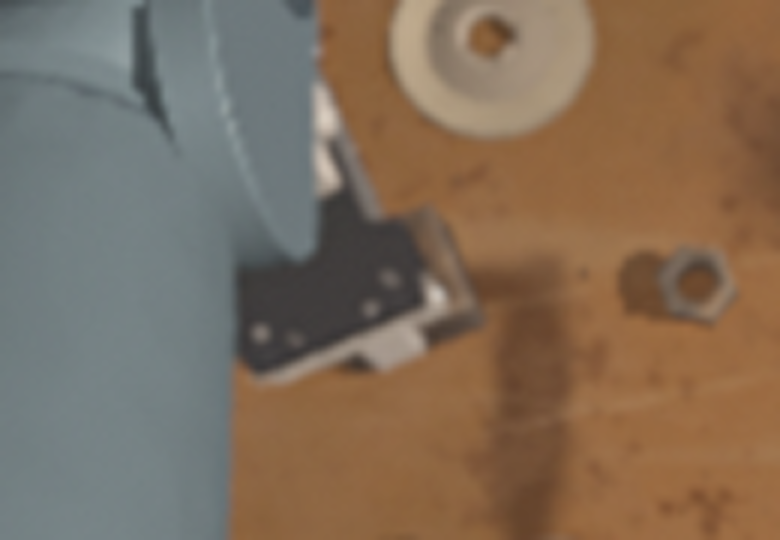

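The gripper lines up with the block: in the top crop its edges are parallel to it, and in the scene crop the block sits at (303,318) below the fingers. The tube and nut are clear of the fingers, so I'm descending and gripping.

```bash
python3 -m inch '[[85,0,0,-0.04,0,0,0],[85,0,0,-0.1,0,0,0],[85,0,0,-0.16,0,0,0],[85,0,0,-0.22,0,0,0],[85,0,0,-0.27,0,0,0],[85,0,0,-0.31,0,0,0],[85,0,0,-0.34,0,0,0],[85,0,0,-0.36,0,0,0],[85,0,0,-0.374,0,0,0],[85,0,0,-0.374,0,0,0]]'
python3 -m inch '[[70,0,0,0,0,0,0],[64,0,0,0,0,0,0],[58,0,0,0,0,0,0],[54,0,0,0,0,0,0],[50,0,0,0,0,0,0],[46,0,0,0,0,0,0],[40,0,0,0,0,0,0],[40,0,0,0,0,0,0],[40,0,0,0,0,0,0],[40,0,0,0,0,0,0]]' 45
```

```text
time: 3.63
ee_pos: [575.4, 225.8, 27.2]
orientation: [0.541, 0.841, -0.0, -0.0]
ft_force: [0.6, 0.5, 0.0]
opening: 84.7
finger_force: 0.0
time: 4.47
ee_pos: [574.1, 225.2, 27.7]
orientation: [0.541, 0.841, -0.002, -0.001]
ft_force: [-5.5, -2.5, 6.1]
opening: 49.7
finger_force: 44.6
```

```bash
python3 -m inch '[[40,0,0,0.02,0,0,0],[40,0,0,0.06,0,0,0],[40,0,0,0.12,0,0,0],[40,0,0,0.2,0,0,0],[40,0,0,0.3,0,0,0],[40,0,0,0.4,0,0,0],[40,0,0,0.5,0,0,0],[40,0,0,0.58,0,0,0],[40,0,0,0.64,0,0,0],[40,0,0,0.66,0,0,0]]'
python3 -m inch '[[40,-0.02,0,0.04,0,0,0],[40,-0.06,0,0.12,0,0,0],[40,-0.12,0,0.24,0,0,0],[40,-0.18,0,0.36,0,0,0],[40,-0.24,0,0.5,0,0,0],[40,-0.3,0,0.62,0,0,0],[40,-0.36,0,0.74,0,0,0],[40,-0.4,0,0.82,0,0,0],[40,-0.43,0,0.88,0,0,0],[40,-0.45,0,0.9,0,0,0]]'
python3 - <<'E'
from h import *
c=env.camera("scene");cv2.imwrite("pics/s2.png",c["frame"]);print(env.get_state()["ee_pos"])
E
```

```text
time: 5.3
ee_pos: [576.6, 226.1, 162.4]
orientation: [0.541, 0.841, 0.001, 0.001]
ft_force: [0.8, -0.7, -8.8]
opening: 49.9
finger_force: 44.6
time: 6.13
ee_pos: [485.1, 226.0, 341.2]
orientation: [0.541, 0.841, 0.001, 0.001]
ft_force: [0.5, -0.0, -8.6]
opening: 50.2
finger_force: 44.6
[484.76497559 226.0205718  340.82598792]
```

View pics/s2.png

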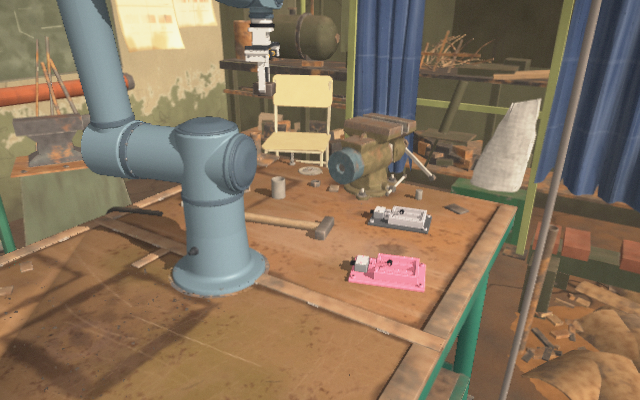

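The wrist carries −8.6 N, so the block is held. The scene picture shows the gripper high at (262,75), above the level of the vice at (375,150). I'm carrying it over now.

```bash
python3 -m inch '[[40,0,-0.03,0,0,0,0],[40,0,-0.09,0,0,0,-0.001],[40,0,-0.18,0,0,0,-0.003],[40,0,-0.28,0,0,0,-0.005],[40,0,-0.38,0,0,0,-0.007],[40,0,-0.48,0,0,0,-0.009],[40,0,-0.58,0,0,0,-0.011],[40,0,-0.68,0,0,0,-0.013],[40,0,-0.78,0,0,0,-0.014],[40,0,-0.88,0,0,0,-0.015]]'
python3 -m inch '[[40,0,-0.1,0,0,0,-0.001],[40,0,-0.2,0,0,0,-0.003],[40,0,-0.3,0,0,0,-0.004],[40,0,-0.4,0,0,0,-0.006],[40,0,-0.5,0,0,0,-0.008],[40,0,-0.6,0,0,0,-0.009],[40,0,-0.7,0,0,0,-0.01],[40,0,-0.79,0,0,0,-0.011],[40,0,-0.87,0,0,0,-0.012],[40,0,-0.95,0,0,0,-0.013]]'
python3 -m inch '[[40,0,-0.07,0,0,0,-0.001],[40,-0.01,-0.14,0,0,0,-0.002],[40,-0.02,-0.22,0,0,0,-0.003],[40,-0.03,-0.31,-0.05,0,0,-0.004],[40,-0.04,-0.4,-0.12,0,0,-0.005],[40,-0.05,-0.49,-0.22,0,0,-0.006],[40,-0.05,-0.57,-0.33,0,0,-0.007],[40,-0.05,-0.64,-0.44,0,0,-0.007],[40,-0.05,-0.69,-0.52,0,0,-0.007],[40,-0.05,-0.715,-0.55,0,0,-0.007]]'
```

```text
time: 7.02
ee_pos: [484.9, 47.7, 337.8]
orientation: [0.581, 0.814, -0.001, -0.001]
ft_force: [0.4, -0.1, -9.1]
opening: 50.1
finger_force: 44.6
time: 7.85
ee_pos: [484.5, -142.0, 337.7]
orientation: [0.614, 0.789, -0.001, -0.002]
ft_force: [0.2, -0.1, -8.4]
opening: 49.9
finger_force: 44.6
time: 8.68
ee_pos: [473.2, -283.7, 225.0]
orientation: [0.631, 0.776, -0.0, -0.004]
ft_force: [-0.3, 0.7, -9.0]
opening: 50.3
finger_force: 44.6
```

```bash
python3 -m inch '[[40,0,0,-0.04,0,0,0],[40,0,0,-0.12,0,0,0],[40,0,0,-0.22,0,0,0],[40,0,0,-0.33,0,0,0],[40,0,0,-0.44,0,0,0],[40,0,0,-0.54,0,0,0],[40,0,0,-0.62,0,0,0],[40,0,0,-0.67,0,0,0],[40,0,0,-0.7,0,0,0],[40,0,0,-0.7,0,0,0]]'
python3 - <<'E'
from h import *
s=env.get_state();print(s["ee_pos"],s["orientation"])
c=env.camera("scene");x,y=map(int,proj(c,[[474,-283,40]])[0]);print(x,y)
a=cv2.resize(c["frame"][y-45:y+30,x-50:x+50],None,fx=4,fy=4,interpolation=cv2.INTER_CUBIC)
c=env.camera("top");b=cv2.resize(c["frame"][140:215,350:450],None,fx=4,fy=4,interpolation=cv2.INTER_CUBIC)
cv2.imwrite("pics/p1.png",np.hstack([a,b]))
E
```

```text
time: 9.52
ee_pos: [475.3, -282.8, 89.0]
orientation: [0.63, 0.777, 0.0, -0.001]
ft_force: [0.0, 0.3, -9.0]
opening: 49.9
finger_force: 44.6
[ 475.32633237 -282.76674004   89.0209063 ] [ 6.30091160e-01  7.76520885e-01  6.90373498e-05 -6.63795833e-04]
407 209
```

View pics/p1.png

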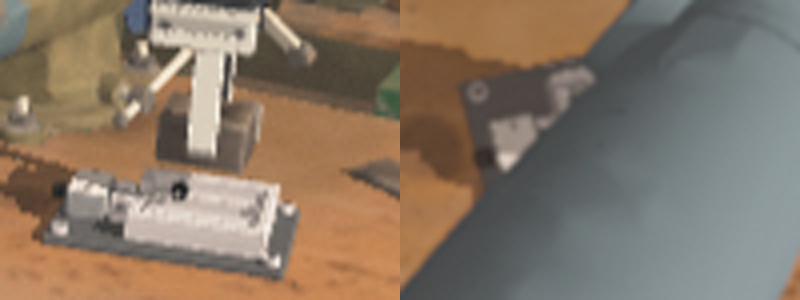

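The scene crop (left) shows the block held level just above the nest, its lower edge from (158,158) to (250,167), with the roller at (180,190). In the top view the arm hides the nest. A quick numeric check follows: predicted against seen corners.

Run:
```python
from h import *
np.set_printoptions(precision=1,suppress=True)
c=env.camera("scene");a=np.radians(102);v=np.array([np.cos(a),np.sin(a)]);u=np.array([v[1],-v[0]])
def P(o,x,y,z):return [*(np.array(o)+x*u+y*v),z]
S=lambda p:(np.array(p)-[357,164])*4
print("block near-bottom corners",S(proj(c,[P((475.3,-282.8),-25,31,61.5),P((475.3,-282.8),-25,-31,61.5),P((475.3,-282.8),25,-31,61.5)])))
n=(474.5,-283)
print("roller",S(proj(c,[P(n,0,18,32)])),"switch",S(proj(c,[P(n,0,82,31)])),"strip near inner/ far inner corners",S(proj(c,[P(n,-35,-41,29),P(n,35,-41,29),P(n,-35,41,29)])))
```

```text
block near-bottom corners [[156.1 162.2]
 [245.  174.8]
 [255.2 147.9]]
roller [[177.4 189.4]] switch [[ 89.9 177.8]] strip near inner/ far inner corners [[252.9 225.6]
 [266.7 186.1]
 [135.8 207.9]]
```

Agreement is within 2–3 mm. Lowering.

```bash
python3 -m inch '[[40,0,0,-0.02,0,0,0],[40,0,0,-0.05,0,0,0],[40,0,0,-0.08,0,0,0],[40,0,0,-0.11,0,0,0],[40,0,0,-0.135,0,0,0],[40,0,0,-0.15,0,0,0],[40,0,0,-0.16,0,0,0],[40,0,0,-0.17,0,0,0],[40,0,0,-0.175,0,0,0],[40,0,0,-0.175,0,0,0]]'
python3 -m inch '[[40,0,0,-0.001,0,0,0],[40,0,0,-0.002,0,0,0],[40,0,0,-0.003,0,0,0],[40,0,0,-0.004,0,0,0],[40,0,0,-0.005,0,0,0],[40,0,0,-0.006,0,0,0],[40,0,0,-0.007,0,0,0],[40,0,0,-0.008,0,0,0],[40,0,0,-0.008,0,0,0],[40,0,0,-0.008,0,0,0]]'
```

```text
time: 10.5
ee_pos: [475.7, -283.3, 54.7]
orientation: [0.63, 0.776, 0.0, 0.0]
ft_force: [-0.2, -0.8, -7.5]
opening: 50.2
finger_force: 44.6
time: 11.33
ee_pos: [475.6, -283.1, 53.1]
orientation: [0.63, 0.776, 0.0, 0.0]
ft_force: [1.4, 0.1, -7.6]
opening: 50.0
finger_force: 44.6
```

Lever contact only so far (−7.6 N). Continuing in small steps.

```bash
python3 -m inch '[[40,0,0,-0.001,0,0,0],[40,0,0,-0.002,0,0,0],[40,0,0,-0.003,0,0,0],[40,0,0,-0.004,0,0,0],[40,0,0,-0.005,0,0,0],[40,0,0,-0.006,0,0,0],[40,0,0,-0.007,0,0,0],[40,0,0,-0.008,0,0,0],[40,0,0,-0.008,0,0,0],[40,0,0,-0.008,0,0,0]]'
```

```text
time: 12.17
ee_pos: [475.6, -283.2, 51.8]
orientation: [0.63, 0.776, -0.0, -0.0]
ft_force: [-1.0, -0.1, -2.3]
opening: 49.8
finger_force: 44.7
```

```bash
python3 -m inch '[[40,0,0,-0.001,0,0,0],[40,0,0,-0.002,0,0,0],[40,0,0,-0.003,0,0,0],[40,0,0,-0.003,0,0,0],[50,0,0,-0.003,0,0,0],[53,0,0,-0.003,0,0,0],[58,0,0,-0.003,0,0,0],[62,0,0,-0.003,0,0,0],[66,0,0,-0.003,0,0,0],[66,0,0,-0.003,0,0,0]]'
python3 -m inch '[[70,0,0,0,0,0,0],[70,0,0,0,0,0,0],[70,0,0,0.03,0,0,0],[70,0,0,0.08,0,0,0],[70,0,0,0.16,0,0,0],[70,0,0,0.26,0,0,0],[70,0,0,0.38,0,0,0],[70,0,0,0.5,0,0,0],[70,0,0,0.6,0,0,0],[70,0,0,0.65,0,0,0]]'
python3 -m inch '[[70,-0.03,0.05,0.05,0,0,0],[70,-0.06,0.12,0.1,0,0,0],[70,-0.1,0.22,0.18,0,0,0],[70,-0.14,0.34,0.26,0,0,0],[70,-0.18,0.46,0.34,0,0,0],[70,-0.22,0.58,0.42,0,0,0],[70,-0.26,0.7,0.5,0,0,0],[70,-0.28,0.8,0.55,0,0,0],[70,-0.3,0.88,0.6,0,0,0],[70,-0.3,0.9,0.6,0,0,0]]'
python3 - <<'E'
from h import *
c=env.camera("scene");a=cv2.resize(c["frame"][164:239,357:457],None,fx=4,fy=4,interpolation=cv2.INTER_CUBIC)
c=env.camera("top");b=cv2.resize(c["frame"][140:215,350:450],None,fx=4,fy=4,interpolation=cv2.INTER_CUBIC)
cv2.imwrite("pics/p2.png",np.hstack([a,b]))
E
```

```text
time: 13.0
ee_pos: [475.8, -283.4, 50.9]
orientation: [0.63, 0.776, 0.0, 0.0]
ft_force: [-0.3, 0.4, -0.6]
opening: 65.7
finger_force: 0.0
time: 13.83
ee_pos: [476.8, -284.3, 185.1]
orientation: [0.63, 0.776, -0.0, 0.003]
ft_force: [0.5, -1.2, -0.1]
opening: 70.0
finger_force: 0.0
time: 14.67
ee_pos: [415.8, -101.8, 303.3]
orientation: [0.629, 0.777, 0.001, 0.002]
ft_force: [0.1, 0.8, -0.5]
opening: 70.3
finger_force: 0.0
```

View pics/p2.png

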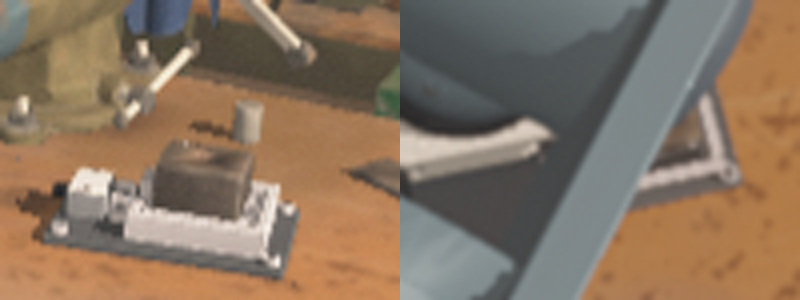

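The left crop shows the block at (203,180) lying flat inside the strips with the lever under its switch-side end. The gripper is clear of it, so I'm handing in.

```bash
python3 -c "
from station import env
print(env.close_job())"
```

```text
the job is handed in; nothing more can be done
None
```

The drilled block was set down flat inside the guide strips on the rest bars and released, and the job was handed in at about 15 s; it sits over the switch lever, but the lever angle was not measured and the hand-in returned no verdict.

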